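Cover the saucepan and the jar, then open the cleaner's safety cap

ROBOT

A 6-joint arm with a two-finger parallel gripper is mounted at the origin on the work surface. World frame = base frame: x ahead of the robot, y to its left, z up, the work surface at z = 0. Lengths are in mm, angles in rad, forces in N, time in s.
With the tool pointing down it reaches from about 325 to 875 mm from the base axis. Payload 4.4 kg.
Tool frame: the origin (TCP) lies midway between the tips of the shut fingers; the grasp point (between the pads) lies 19 mm behind it (robot.tcp_to_grasp is the distance from the TCP to the grasp point, in mm); z points along the fingers, y is the line along which they close (so a half turn about z gives the same grasp; the last joint's range is limited). The gripper opens to 85 mm and grips with 20 to 120 N. Pads are 22 mm wide; open, the fingers measure 114 mm over their backs; the gripper's body (76 mm by 85 mm) begins 54 mm behind the grasp point. The pads swing forward as they close: fully open they stand 13 mm farther back than shut.
Start: joints at [-1.421, 0.207, 1.542, -0, 1.393, -0.15], TCP at [170.351, -549.188, 231.282] pointing down, gripper open.
Joint ranges: [-2.73, 2.73], [-0.86, 2.22], [0.23, 2.46], [-1.11, 4.25], [0.08, 2.63], [-2.82, 2.82]. Speed limits (rad/s): [2.79, 2.79, 3.14, 3.14, 3.14, 3.14].

INTERFACE

Orientations are given as a unit quaternion [w, x, y, z].
In Python, from rig import robot gives the robot as it stands.
- The arm moves only by the tool carry_out, never from a script. Its arguments are lists of equal length, an entry for each row: "translation": the shift along the tool's x, y, z in m, a list of three; "turn": the turn, a rotation vector about the tool's x, y, z in rad, a list of three; "hand": the opening, from -1 (shut) to 1 (fully open). A call has 1 to 10 rows; each row is the pose to reach, as a shift and turn from the pose commanded when the call began, along the tool's axes at that moment; what a row does not reach only later rows make up. A row lasts 1/10 s, in which the tool goes at most 50 mm and 8.59 degrees, less where a joint would pass 70% of its speed; a pose out of reach is approached as far as the arm can. A call with a gripper value outside its range is refused whole. The fingers move at their own pace and stop on an object; "newtons" is the grip in N (left out, the last holds). Time passes only in rows, so rows that repeat a pose let the fingers close. It gives the time, the measured TCP pose, the force, the opening and the grip force at its end, in the units of the state.
- robot.get_obs(): the state, without advancing time (a new reading comes with each control period).
- robot.get_image(name): name is "side" or "top" or "wrist"; returns the picture (480x640x3 uint8, blue, green, red); there is no depth.
- robot.calibration(name): a dict with "fov_y" (degrees; the focal length in pixels is half the picture's height over the tangent of half this angle, whatever the lens; pixels are square), "cx", "cy" (the principal point, pixels), "k1" (the pictures are not rectified: a ray, as slopes to the right and down, at radius r is drawn at 1 + k1 r^2 times it, then the intrinsics apply), "pose" (4x4, takes a point from camera to world coordinates); the wrist camera has in their place "tool_from_camera" (4x4, takes a point from camera to tool coordinates, whose origin is the TCP and whose axes are the flange's). Camera axes: x right, y up, looking along -z (the intrinsics and any distortion apply to the point x, -y, -z); pixel columns grow to the right and rows downward; lengths in mm; the calibration is good to about 2 mm. A picture is of the moment at which its call begins: read the wrist's pose just before it. calibration takes no time and is no camera call.
- robot.finish_job(): hands the job in; it is judged then, once.
Trained networks look in the newest picture that a camera, given by its name, has taken for a name from the list of things; names that differ only in an ending like _2 or _b are one class to them, and where a whole thing is asked for, a point or a joint stands for the part that bears it (a point fixed in the world has none). Each returns a list of dicts, best first, with "conf" (0 to 1); they miss things now and then, are a little off and sometimes report something else, mostly with a low value. They report only what shows in the picture. A call takes as long as a camera call. They do not tell look-alikes from the thing itself.
- robot.spot_in(camera, query): "point" ([column, row] in pixels, amid what is visible of it).
- robot.pinpoint(camera, query): "point" ([column, row] in pixels: a listed point, or the origin of a listed thing).
The state is a dict: "time_s": time; "joint_pos": joint angles; "dq": joint speeds; "joint_efforts": joint torques, N m; "position": TCP position; "eef_rot": TCP orientation; "force": force on the tool from outside, world axes, zero at the start; "torque": the same for the moment, N m; "grip_width": opening from 0.0 (shut) to 1.0 (fully open); "grasp_force": force on a finger pad.
Only numpy, scipy, OpenCV 4.12 (cv2) and the standard library are available. Lean on these libraries where they do the work, as an engineer would, in place of code of your own. Each camera call takes 0.05 s, during which the arm holds its last target. There are 200 camera calls.

TASK

I am about to open the caustic cleaner, so first cover the open saucepan and the open plastic jar, each with its own lid, fully seated, so that nothing can splash in. Then press the jug's safety cap down, twist it anticlockwise while pressed until it is free, lift it off and finish still holding it in the gripper, level, a few centimetres straight above the open mouth. Leave the jug standing where it is, the covered saucepan and jar upright on the counter, and the other kitchen things undisturbed.

Things in the scene. Friction and masses are not known exactly. Their poses are not given: they have to be found in the camera images.
- jug: White plastic cleaner jug, loose, about 0.95 kg, upright. Body x -75 to +45, y -43 to +43 mm, 118 mm tall, a side handle at its own -x. Origin: on the underside, straight below the neck's axis; z up. A cone (to 134 mm) leads to the neck; rim 172 mm above the origin. Two notched lugs on the neck lock the cap. It does not slip round while the cap is pressed and turned.
- cap: Grey ribbed push-and-turn cap, 56 mm across, 40 mm tall, 50 g. Origin: centre of its lower edge, z up; locked: 145 mm above the jug's origin on the neck's axis, x axes parallel. Pressed 3.5 mm or more it turns anticlockwise from above (clockwise is blocked); from 45 to 140 degrees (0.8 to 2.4 rad) of turn it is free and lifts straight off. Pinch its sides from above.
- mouth (a point): Centre of the jug's mouth, at the rim of the neck, 172 mm above the jug's origin.
- saucepan: Aluminium saucepan, loose, 0.45 kg, 150 mm across the rim (inside 144), 85 mm tall, wall 3 mm, one long black handle towards its own +x that reaches 228 mm from the axis, its top 77 mm above the counter. Origin: centre of its underside, z up. Open at the start.
- jar: Cream plastic storage jar, loose, 0.25 kg, 104 mm across the rim (inside 98 mm), 110 mm tall, wall 3 mm, no handle. Origin: centre of its underside, z up. Open at the start.
- saucepan_lid: The larger lid, aluminium, 156 mm across, 0.18 kg, lying right way up. Origin: centre of its underside, z up. A plug 134 mm across (bevelled to 122 at the bottom) reaches 8 mm up to the flange that rests on the rim. Black round knob in the middle, 25 mm across, 17 to 43 mm above the origin: pinch it from above. Seated: origin 77 mm above the saucepan's.
- jar_lid: The smaller lid, cream plastic, 110 mm across, 0.09 kg, lying right way up. Origin: centre of its underside, z up. A plug 89 mm across (bevelled to 77 at the bottom) reaches 8 mm up to the flange that rests on the rim. Knob as on the larger lid (25 mm across, 17 to 43 mm above the origin). Seated: origin 102 mm above the jar's.
- cooker: Bystander: stainless pressure cooker pot, 202 mm across the rim, 130 mm tall, two black side grips that reach 147 mm from the axis along its x. Origin: centre of its underside.
- cooker_lid: Bystander: detached locking lid of the pressure cooker, 210 mm across its lugs, 79 mm tall with its weight valve, one long black handle to its own +x reaching 230 mm from the axis. Origin: centre of its underside. It belongs to neither the saucepan nor the jar.
- gasket: Bystander: grey silicone gasket ring, 188 mm across, 8 mm thick, lying flat. Origin: centre of its underside.
- spoon: Bystander: wooden spoon 260 mm long, lying flat on the counter near the robot's right. Origin: middle of its length.
- mug: Bystander: white mug, 78 mm across, 90 mm tall. Origin: centre of its underside.
- salt: Bystander: glass salt jar with a steel cap, 60 mm across, 105 mm tall. Origin: centre of its underside.
- cap_spring (a joint): Spring plate inside the cap: 0 with the cap locked at rest, grows to 0.006 m at the bottom stop as the cap is pressed down, -0.003 with the cap off. It pushes the cap up with about 4.5 N at 0, 10 N at 3.5 mm, 13.5 N at 6 mm.
Mind the look-alikes: they are no part of the job. Leave any orange look-alike of the saucepan_lid alone.

How it is judged (in metres and radians):
On the way, in this order (a step that is already met when the one before it is completed fails the run):
1. the saucepan and the jar are each covered with their own lid, seated and let go (horizontal distance between saucepan_lid and saucepan below 0.007 m and z of saucepan_lid in the frame of saucepan between 0.073 and 0.0795 m and horizontal distance between jar_lid and jar below 0.007 m and z of jar_lid in the frame of jar between 0.098 and 0.1045 m and contact force between each of saucepan_lid, jar_lid and the fingers below 0.1 N and angle between each of saucepan_lid, jar_lid's own z axis and vertical below 0.06 rad), for 0.2 s.
2. the safety cap is pressed down on the jug (z of cap in the frame of jug below 0.1422 m and horizontal distance between cap and jug below 0.01 m), for 0.05 s.
3. the cap is turned out of its lock while still on the neck (angle between the x axis of cap and the x axis of jug, either way round above 0.6 rad and z of cap in the frame of jug below 0.155 m and horizontal distance between cap and jug below 0.01 m), for 0.02 s.
At the end, for the whole second after the job is handed in: Fingers hold the cap still, off the jug, within 20 deg of level, lower edge 15 to 200 mm above the rim, within 40 mm of the mouth's axis; jug upright, within 50 mm of its start; each lid seated on its own container (7 mm of centre, 2.5 mm of height), both upright on the counter (z of cap in the frame of mouth between 0.015 and 0.2 m and horizontal distance between cap and mouth below 0.04 m and angle between cap's own z axis and vertical below 0.35 rad and contact force between cap and the fingers above 1 N and contact force between cap and jug below 0.1 N and linear speed of cap below 0.03 m/s and angle between each of jug, saucepan, jar's own z axis and vertical below 0.08 rad and height (world z) of each of jug, saucepan, jar below 0.006 m and distance of jug from where it was at the start of the episode below 0.05 m and horizontal distance between saucepan_lid and saucepan below 0.007 m and z of saucepan_lid in the frame of saucepan between 0.073 and 0.0795 m and horizontal distance between jar_lid and jar below 0.007 m and z of jar_lid in the frame of jar between 0.098 and 0.1045 m and height (world z) of each of saucepan, jar above -0.006 m and angle between each of saucepan_lid, jar_lid's own z axis and vertical below 0.06 rad); the arm keeps its last pose, push and grip.
It fails at once if the jug is lifted off the counter or tipped over (height (world z) of jug above 0.02 m or angle between jug's own z axis and vertical above 0.35 rad).
It fails at once if a bystander is pushed more than 40 mm or tipped over (distance of any of cooker, cooker_lid, gasket, spoon, mug, salt from where it was at the start of the episode above 0.04 m or angle between any of cooker, mug, salt's own z axis and vertical above 0.35 rad).
It also fails if it takes over 72 s, if anything falls off the work surface, if the arm or the gripper's body presses on something with over 40 N, if the wrist force passes 120 N, or if a joint passes its speed limit or range.

## Working session

There is one attempt and no reset: what is moved stays moved. The work goes in short steps, Python scripts to look and compute and a tool call to move; the robot and the scene stay as the last step left them, time stands still between calls to the robot, and variables do not carry over. Pictures are saved under pics/ and viewed, at most 13 in all, crops included, and the job is handed in when it is done.

Besides the shell and the picture viewer there is one more tool, called after "Call:" by a JSON object that holds its "op" and its "data". carry_out: Moves the arm, as the interface text tells. Its arguments: {"type":"object","properties":{"translation":{"type":"array"},"turn":{"type":"array"},"hand":{"type":"array"},"newtons":{"type":"number"}},"required":["translation","turn","hand"]}

```bash
mkdir -p pics; ls; cat > h.py <<'E'
import numpy as np, cv2, json
from rig import robot
from scipy.spatial.transform import Rotation as R
def cam(name):
    c=robot.calibration(name); f=240/np.tan(np.radians(c["fov_y"])/2)
    if "pose" in c: T=np.array(c["pose"])
    else:
        o=robot.get_obs(); q=o["eef_rot"]; W=np.eye(4)
        W[:3,:3]=R.from_quat([q[1],q[2],q[3],q[0]]).as_matrix(); W[:3,3]=o["position"]
        T=W@np.array(c["tool_from_camera"])
    return dict(f=f,cx=c["cx"],cy=c["cy"],k1=c["k1"],T=T)
def ray(c,p):
    K=np.array([[c["f"],0,c["cx"]],[0,c["f"],c["cy"]],[0,0,1.]])
    u=cv2.undistortPoints(np.array([[p]],float),K,np.array([c["k1"],0,0,0,0.]))[0,0]
    d=c["T"][:3,:3]@np.array([u[0],-u[1],-1]); return c["T"][:3,3],d/np.linalg.norm(d)
def proj(c,X):
    x=np.linalg.inv(c["T"])@np.append(X,1); a=np.array([x[0],-x[1]])/-x[2]
    a=a*(1+c["k1"]*(a@a)); return a*c["f"]+[c["cx"],c["cy"]]
def atz(c,p,z):
    o,d=ray(c,p); return o+d*(z-o[2])/d[2]
def tri(obs):
    A=np.zeros((3,3));b=np.zeros(3);
    for c,p in obs:
        o,d=ray(c,p);M=np.eye(3)-np.outer(d,d);A+=M;b+=M@o
    X=np.linalg.solve(A,b)
    return X,[round(float(np.linalg.norm(proj(c,X)-p)),1) for c,p in obs]
E
python3 - <<'E'
from h import *
np.set_printoptions(precision=1,suppress=True)
C={}
for n in("side","top","wrist"):
    C[n]=cam(n);cv2.imwrite(f"pics/{n}0.png",robot.get_image(n))
    print(n,C[n]["T"][:3,3],C[n]["f"])
for q in "jug cap mouth saucepan jar saucepan_lid jar_lid cooker cooker_lid gasket mug salt spoon".split():
    for n in("top","side"):
        for d in robot.pinpoint(n,q)[:3]: print(q,n,np.array(d["point"]),round(d["conf"],2),atz(C[n],d["point"],0)[:2])
E
```

```text
pics
side [ 155.2 1099.2  845.1] 466.0290747987529
top [ 312.   -78.2 1481. ] 505.2769994619411
wrist [ 238.7 -527.2  373.1] 404.2010381232096
jug top [296.4 246.5] 0.9 [437.2  -0. ]
jug side [320. 282.] 0.71 [442.9  -4.8]
cap top [294.6 235.8] 0.94 [468.9   5.4]
cap side [320.9 237.9] 0.56 [ 501.4 -256.9]
mouth top [290.3 236.5] 0.9 [466.8  18.1]
mouth side [318.9 232.3] 0.83 [ 517.6 -293.1]
saucepan top [323.7 172.5] 0.56 [659.  -80.6]
saucepan top [390.6 186.1] 0.36 [ 617.7 -280.1]
saucepan side [264.8 260.2] 0.95 [647.2 -82.5]
jar top [259.7 167.3] 0.94 [675.4 111.1]
jar side [235.6 294. ] 0.6 [671.4 104.6]
saucepan_lid top [398.9 235.9] 0.75 [ 468.3 -302.4]
saucepan_lid top [482.8 301.8] 0.57 [ 273.4 -548. ]
saucepan_lid side [333.9 232.9] 0.89 [ 464.1 -300. ]
saucepan_lid side [294.1 210.2] 0.7 [ 652.9 -438.1]
saucepan_lid side [391.7 202.8] 0.69 [ 288.7 -578.7]
jar_lid top [197.6 235.5] 0.96 [470.1 293.4]
jar_lid side [280.8 348.8] 0.96 [472.5 290. ]
cooker top [160.2 170.2] 0.68 [668.6 412.9]
cooker side [183.7 378.5] 0.73 [666.4 432.4]
cooker_lid top [439.2 173.4] 0.91 [ 656.8 -427.2]
cooker_lid side [295.6 210. ] 0.77 [ 647.7 -440.9]
mug top [392.6 187.7] 0.58 [ 612.8 -286. ]
mug side [288.7 231. ] 0.74 [ 626.3 -279.6]
mug side [233.9 293.6] 0.6 [677.  103.9]
salt top [159.2 171.7] 0.74 [664.  415.8]
salt top [395.6 308.4] 0.66 [ 255.7 -289.9]
salt top [206.  187.6] 0.61 [614.3 271.6]
salt side [230.8 338.3] 0.74 [611.3 281.7]
spoon top [395.5 309.1] 0.59 [ 253.7 -289.6]
```

View pics/top0.png

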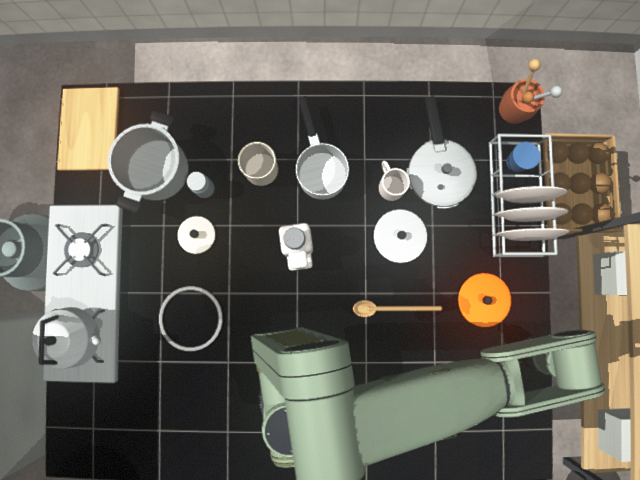

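View pics/side0.png

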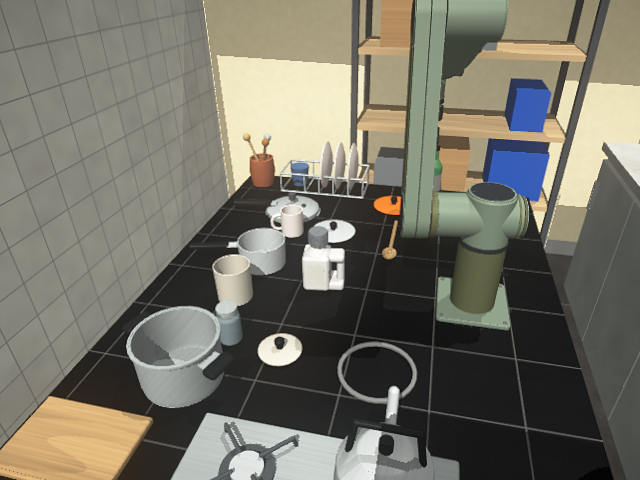

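Top view: the saucepan lid could be the silver one at (400,236), the orange one at (485,300, excluded by the task) or the cooker lid with its long handle at (443,173). I choose the silver one. The jar lid is at (197,235), saucepan (322,170), jar (258,163), and the capped jug (296,245) has its handle towards the robot. The side view agrees: the lid is at (334,231) and the jug cap at (318,237).

```bash
cat >> h.py <<'E'
np.set_printoptions(precision=1,suppress=True)
def go(x,y,z,yaw=None):
    "translation (m, tool axes) and turn to world TCP target (mm), tool down, tool x at yaw"
    o=robot.get_obs();q=o["eef_rot"];M=R.from_quat([q[1],q[2],q[3],q[0]])
    t=M.inv().apply(np.array([x,y,z])-o["position"])/1000
    cur=np.arctan2(*M.as_matrix()[[1,0],0])
    if yaw is None: yaw=cur
    G=R.from_matrix(np.array([[np.cos(yaw),np.sin(yaw),0],[np.sin(yaw),-np.cos(yaw),0],[0,0,-1.]]))
    print("pos",np.array(o["position"]),"yaw",round(cur,3),"-> t",np.round(t,4),"turn",np.round((M.inv()*G).as_rotvec(),4),"t_s",o["time_s"])
E
python3 - <<'E'
from h import *
C={n:cam(n) for n in("top","side")}
I={n:robot.get_image(n) for n in C}
for q in "cap mouth jug saucepan jar saucepan_lid jar_lid mug salt cooker_lid".split():
    P={n:robot.pinpoint(n,q) for n in C}
    if P["top"] and P["side"]:
        r=[tri([("x",0)]) if 0 else (*tri([(C["top"],a["point"]),(C["side"],b["point"])]),) for a in P["top"][:2] for b in P["side"][:2]]
        X,e=min(r,key=lambda s:sum(s[1])); print(q,X,e)
print(np.array(robot.calibration("wrist")["tool_from_camera"]))
go(467,-301,250,0)
im=cv2.resize(I["top"][200:330,350:520],None,fx=4,fy=4);cv2.imwrite("pics/crop0.png",im)
o=robot.get_obs();print(o["eef_rot"])
E
```

```text
cap [446.3  -8.1 146.4] [1.4, 1.3]
mouth [454.3  -0.9 157. ] [0.2, 0.2]
jug [442.4  -1.3  -3.9] [0.5, 0.5]
saucepan [648.1 -82.7  -8.3] [0.5, 0.4]
jar [673.3 111.5  -0.1] [0.2, 0.2]
saucepan_lid [ 281.  -536.    -3.4] [0.5, 0.4]
jar_lid [432.4 209.1 357.3] [1.1, 1.1]
mug [ 619.4 -284.1  -12. ] [0.5, 0.4]
salt [614.  276.3  -6. ] [1.5, 1.7]
cooker_lid [ 657.2 -438.4  -14.2] [1.9, 1.5]
[[  -0.     1.     0.3   71.8]
 [   1.     0.     0.    -0.3]
 [   0.     0.3   -1.  -142.9]
 [   0.     0.     0.     1. ]]
pos [ 170.3 -549.2  231.3] yaw 0.301 -> t [ 0.4 -0.1 -0. ] turn [ 0.  -0.   0.3] t_s 2.55
[0.  1.  0.1 0. ]
```

View pics/crop0.png

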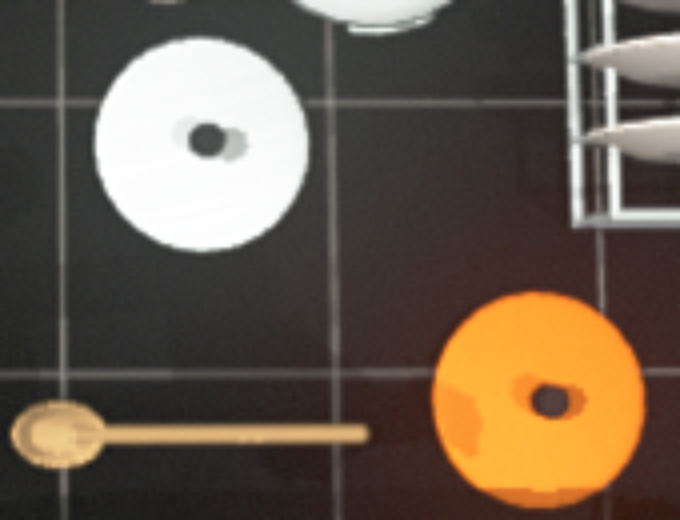

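The crop shows the plain silver lid with its black knob at about (205,140). The orange look-alike is at (545,400). I choose the silver one and start the move.

Call:
{"op": "carry_out", "data": {"translation": [[0.357,-0.149,-0.02],[0.357,-0.149,-0.02],[0.357,-0.149,-0.02],[0.357,-0.149,-0.02],[0.357,-0.149,-0.02],[0.357,-0.149,-0.02],[0.357,-0.149,-0.02],[0.357,-0.149,-0.02],[0.357,-0.149,-0.02],[0.357,-0.149,-0.02]], "turn": [[0,0,0.301],[0,0,0.301],[0,0,0.301],[0,0,0.301],[0,0,0.301],[0,0,0.301],[0,0,0.301],[0,0,0.301],[0,0,0.301],[0,0,0.301]], "hand": [0.2,0.2,0.2,0.2,0.2,0.2,0.2,0.2,0.2,0.2]}}

```text
time_s: 3.55
position: [467.7, -300.4, 251.3]
eef_rot: [0.0, 1.0, 0.001, -0.0]
force: [-0.2, -0.3, 0.1]
grip_width: 0.596
grasp_force: 0.0
```

```bash
sed -i 's/np.set_printoptions.*/np.set_printoptions(precision=4,suppress=True)/' h.py
cat >> h.py <<'E'
def look(name,qs,fn=None):
    c=cam(name);im=robot.get_image(name)
    if fn: cv2.imwrite("pics/"+fn,im)
    P={}
    for q in qs: P[q]=[(np.array(d["point"]),round(d["conf"],2)) for d in robot.pinpoint(name,q)[:3]]
    return c,im,P
def circ(c,pts,z):
    X=np.array([atz(c,p,z)[:2] for p in pts]); A=np.c_[2*X,np.ones(len(X))]
    for _ in range(4):
        s=np.linalg.lstsq(A,(A[:,:2]**2).sum(1)/4,rcond=None)[0]; r=np.sqrt(s[2]+s[0]**2+s[1]**2)
        e=abs(np.hypot(*(A[:,:2]/2-s[:2]).T)-r); k=e<max(2*np.median(e),.5); A=A[k]
    return s[:2],r,np.median(e)
def blob(mask,p):
    mask=cv2.morphologyEx(mask.astype(np.uint8),cv2.MORPH_CLOSE,np.ones((5,5)))
    cs=cv2.findContours(mask,cv2.RETR_EXTERNAL,cv2.CHAIN_APPROX_NONE)[0]
    return max([k for k in cs if cv2.pointPolygonTest(k,tuple(map(float,p)),True)>-15],key=cv2.contourArea)[:,0].astype(float)
E
python3 - <<'E'
from h import *
c,im,P=look("wrist",["saucepan_lid"],"w1.png")
for p,k in P["saucepan_lid"]: print(p,k,atz(c,p,0))
g=im.max(2); b=blob(g>110,proj(c,[467,-301,10]))
h,w=g.shape; b=b[(b[:,0]>3)&(b[:,0]<w-4)&(b[:,1]>3)&(b[:,1]<h-4)]
for z in (8,10,12): print(z,circ(c,b,z))
for z in (10,30,43): print(proj(c,[467,-301,z]))
go(467,-301,100,0)
E
```

```text
[326.8 196.8] 0.95 [ 467.1573 -303.9074    0.    ]
[536.6 359.2] 0.58 [ 280.0691 -546.301     0.    ]
8 (array([ 460.1456, -195.3911]), np.float64(126.11721969511804), np.float64(51.2552065684009))
10 (array([ 460.5561, -195.9317]), np.float64(125.46391826324594), np.float64(50.98969881360795))
12 (array([ 460.9666, -196.4723]), np.float64(124.81061683137246), np.float64(50.72419105881335))
[323.881  198.8356]
[323.9413 202.8971]
[323.984  205.7721]
pos [ 466.4874 -301.6169  251.0748] yaw -0.001 -> t [ 0.0006 -0.0006  0.1511] turn [ 0.0001  0.0007 -0.0009] t_s 3.65
```

View pics/w1.png

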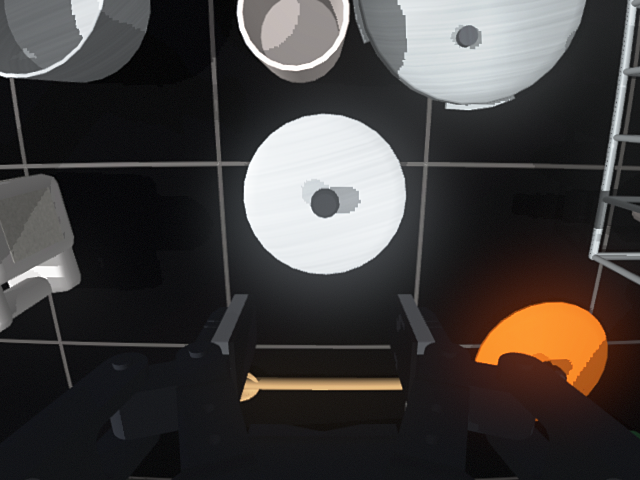

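The wrist view shows the silver lid centred at (325,194) with its knob top at (325,203), clear of the mug (293,35) and the orange lid (550,345).

```bash
python3 - <<'E'
from h import *
c=cam("wrist");im=cv2.imread("pics/w1.png")
g=im.min(2); b=blob(g>150,[325,150]); print(b.min(0),b.max(0))
for z in (8,12): print(z,circ(c,b,z))
k=blob((g<110)&(np.hypot(*(np.indices(g.shape)[::-1]-np.array([325,203])[:,None,None]))<25),[325,203]); print(k.min(0),k.max(0),circ(c,k,43))
E
```

```text
[244. 114.] [405. 273.]
8 (array([ 466.4983, -302.5238]), np.float64(77.99422773575557), np.float64(0.19304437448297307))
12 (array([ 467.2419, -302.5107]), np.float64(77.18574463775134), np.float64(0.19104328903599566))
[311. 189.] [338. 217.] (array([ 468.519 , -302.7238]), np.float64(12.262214918873605), np.float64(0.18013536650279605))
```

Call:
{"op": "carry_out", "data": {"translation": [[0.001,0.001,0.19],[0.001,0.001,0.19],[0.001,0.001,0.19],[0.001,0.001,0.19],[0.001,0.001,0.22],[0.001,0.001,0.236],[0.001,0.001,0.236],[0.001,0.001,0.236],[0.001,0.001,0.236],[0.001,0.001,0.236]], "turn": [[0,0,0],[0,0,0],[0,0,0],[0,0,0],[0,0,0],[0,0,0],[0,0,0],[0,0,0],[0,0,0],[0,0,0]], "hand": [0.2,0.2,0.2,0.2,0.2,0.2,0.2,-1,-1,-1], "newtons": 40}}

```text
time_s: 4.65
position: [468.4, -303.5, 17.1]
eef_rot: [0.0, 1.0, -0.001, 0.001]
force: [-0.8, 1.9, 8.9]
grip_width: 0.276
grasp_force: 42.3
```

Call:
{"op": "carry_out", "data": {"translation": [[0,0,0],[0,0,0],[0,0,-0.01],[0,0,-0.05],[0,0,-0.1],[0,0,-0.15],[0,0,-0.2],[0,0,-0.235],[0,0,-0.235],[0,0,-0.235]], "turn": [[0,0,0],[0,0,0],[0,0,0],[0,0,0],[0,0,0],[0,0,0],[0,0,0],[0,0,0],[0,0,0],[0,0,0]], "hand": [-1,-1,-1,-1,-1,-1,-1,-1,-1,-1]}}

```text
time_s: 5.65
position: [467.7, -302.8, 251.2]
eef_rot: [0.001, 1.0, -0.001, 0.001]
force: [-0.4, 0.7, -2.9]
grip_width: 0.28
grasp_force: 40.6
```

Call:
{"op": "carry_out", "data": {"translation": [[0.03,-0.22,0],[0.03,-0.22,0],[0.03,-0.22,0],[0.03,-0.22,0],[0.03,-0.22,0],[0.03,-0.22,0],[0.03,-0.22,0],[0.03,-0.22,0]], "turn": [[0,0,0],[0,0,0],[0,0,0],[0,0,0],[0,0,0],[0,0,0],[0,0,0],[0,0,0]], "hand": [-1,-1,-1,-1,-1,-1,-1,-1]}}

```text
time_s: 6.45
position: [497.3, -83.0, 248.8]
eef_rot: [-0.0, 1.0, -0.001, -0.001]
force: [-0.3, -0.1, -1.4]
grip_width: 0.279
grasp_force: 40.9
```

```bash
python3 - <<'E'
from h import *
c,im,P=look("wrist",["saucepan","saucepan_lid"],"w2.png")
for q in P:
  for p,k in P[q]: print(q,p,k,atz(c,p,0))
print(proj(c,[648,-83,85]),proj(c,[648-75,-83,85]),proj(c,[573+150,-83,85]))
go(648,-83,250,0)
E
```

```text
saucepan [313.   25.8] 0.66 [651.5782 -73.9544   0.    ]
saucepan_lid [326.7 292.8] 0.86 [394.4387 -86.2332   0.    ]
[323.1958   3.8817] [323.4    115.0567] [ 322.9591 -114.183 ]
pos [497.8991 -83.2974 249.7767] yaw -0.002 -> t [ 0.1501 -0.0006 -0.0004] turn [-0.0001  0.001  -0.0023] t_s 6.6
```

View pics/w2.png

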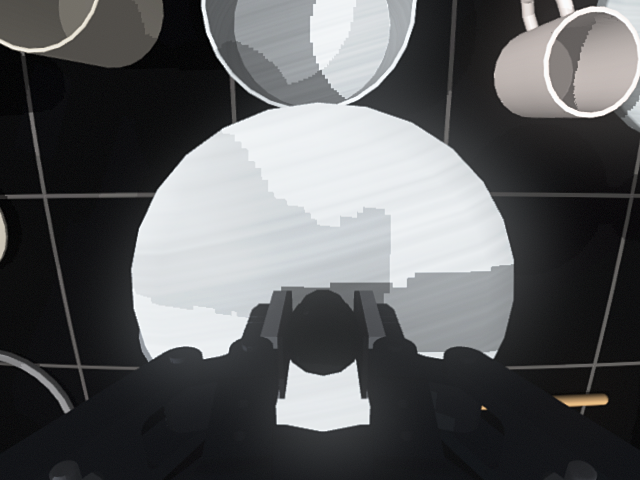

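The wrist view shows the lid held centred and level. The saucepan's near rim runs from (203,5) through (310,105) to (415,5), and the mug is at (600,60).

```bash
cat >> h.py <<'E'
from scipy.optimize import least_squares
def circr(c,pts,z,r,x0):
    X=np.array([atz(c,p,z)[:2] for p in pts])
    s=least_squares(lambda v:np.hypot(*(X-v).T)-r,x0,loss="soft_l1",f_scale=.5); return s.x,np.median(abs(s.fun)),len(X)
E
python3 - <<'E'
from h import *
c=cam("wrist");im=cv2.imread("pics/w2.png");g=im.max(2)
L=[];
for r in range(3,92,2):
    row=g[r]>100
    for rg,side in((range(185,310),0),(range(445,320,-1),1)):
        for x in rg:
            if row[x]: L.append([x-.5 if side==0 else x+.5,r]);break
L=np.array(L,float);print(L[[0,1,20,21,-2,-1]].tolist())
for z in(80,85,90):print(z,circr(c,L,z,75,[648,-80]),circ(c,L,z))
ct=cam("top");t=cv2.imread("pics/top0.png")
print(proj(ct,[650,-78,85]))
e=cv2.Canny(t,60,150)
def fit(x0,z,r):
    x0=np.array(x0,float)
    for tol in(12,6,4):
        ys,xs=np.nonzero(e);p=np.c_[xs,ys].astype(float);q=proj(ct,[*x0,z]);p=p[np.hypot(*(p-q).T)<70]
        X=np.array([atz(ct,k,z)[:2] for k in p]);d=abs(np.hypot(*(X-x0).T)-r);x0,m,n=circr(ct,p[d<tol],z,r,x0)
    return x0,m,n
print("pan top",fit([650,-78],85,75),"jar top",fit([673,108],110,52))
go(648,-83,250,0)
E
```

```text
[[200.5, 3.0], [416.5, 3.0], [203.5, 23.0], [414.5, 23.0], [246.5, 91.0], [370.5, 91.0]]
80 (array([650.1033, -72.9283]), np.float64(0.5411291209339169), 90) (array([652.5946, -72.901 ]), np.float64(76.35206874048744), np.float64(0.16893175724636933))
85 (array([650.9955, -73.0799]), np.float64(0.2037925441260171), 90) (array([651.2471, -73.0772]), np.float64(75.13469997949768), np.float64(0.1739450412062098))
90 (array([651.9051, -73.2972]), np.float64(0.40236236537699455), 90) (array([649.921 , -73.2395]), np.float64(73.91325527309546), np.float64(0.17111726322686138))
[322.8208 168.7031]
pan top (array([649.6793, -75.096 ]), np.float64(1.0352700202778777), 197) jar top (array([670.3221, 107.3784]), np.float64(1.4001831333768209), 147)
pos [497.8991 -83.2974 249.7767] yaw -0.002 -> t [ 0.1501 -0.0006 -0.0004] turn [-0.0001  0.001  -0.0023] t_s 6.6
```

Call:
{"op": "carry_out", "data": {"translation": [[0.153,-0.01,0],[0.153,-0.01,0],[0.153,-0.01,0],[0.153,-0.01,0],[0.153,-0.01,0.05],[0.153,-0.01,0.1],[0.153,-0.01,0.135],[0.153,-0.01,0.143],[0.153,-0.01,0.15],[0.153,-0.01,0.156]], "turn": [[0,0,0],[0,0,0],[0,0,0],[0,0,0],[0,0,0],[0,0,0],[0,0,0],[0,0,0],[0,0,0],[0,0,0]], "hand": [-1,-1,-1,-1,-1,-1,-1,-1,-1,-1]}}

```text
time_s: 7.6
position: [653.1, -73.1, 96.6]
eef_rot: [0.001, 1.0, -0.0, 0.002]
force: [1.5, 0.2, -1.2]
grip_width: 0.28
grasp_force: 41.5
```

Call:
{"op": "carry_out", "data": {"translation": [[0,0,0.001],[0,0,0.002],[0,0,0.002]], "turn": [[0,0,0],[0,0,0],[0,0,0]], "hand": [-1,-1,-1]}}

```text
time_s: 7.9
position: [652.7, -72.5, 94.3]
eef_rot: [0.0, 1.0, -0.0, 0.002]
force: [1.6, -0.9, -0.1]
grip_width: 0.275
grasp_force: 42.2
```

Call:
{"op": "carry_out", "data": {"translation": [[0,0,0],[0,0,0],[0,0,0],[0,0,-0.05],[0,0,-0.1],[0,0,-0.155],[0,0,-0.155],[0,0,-0.155]], "turn": [[0,0,0],[0,0,0],[0,0,0],[0,0,0],[0,0,0],[0,0,0],[0,0,0],[0,0,0]], "hand": [0.2,0.2,0.2,0.2,0.2,0.2,0.2,0.2]}}

```text
time_s: 8.7
position: [652.8, -72.5, 250.8]
eef_rot: [0.001, 1.0, -0.0, 0.003]
force: [0.2, 0.1, -1.4]
grip_width: 0.603
grasp_force: 0.0
```

```bash
python3 - <<'E'
from h import *
c,im,P=look("wrist",["saucepan_lid","saucepan"],"w3.png")
for q in P:
  for p,k in P[q]: print(q,p,k,atz(c,p,77))
print(proj(c,[651,-73.3,87]),proj(c,[651,-73.3,120]))
g=im.min(2);p=proj(c,[651+60,-73,87])
b=blob(g>150,p);print(b.min(0),b.max(0))
for z in(85,87,90):print(z,circ(c,b,z))
go(471,292,250,0)
E
```

```text
saucepan_lid [323.1 214. ] 0.82 [653.6749 -72.4576  77.    ]
[324.2076 220.115 ] [324.4275 230.9397]
[223.  79.] [422. 309.]
85 (array([652.251 , -71.6822]), np.float64(78.39144226559948), np.float64(0.16747103838325472))
87 (array([652.7103, -71.6836]), np.float64(77.8810582827187), np.float64(0.16742184877656285))
90 (array([653.4022, -71.6851]), np.float64(77.12032042618154), np.float64(0.16578648144268016))
pos [649.8314 -71.7716 244.6062] yaw -0.0 -> t [-0.1789 -0.3638 -0.0042] turn [-0.0011  0.0045 -0.0001] t_s 8.85
```

View pics/w3.png

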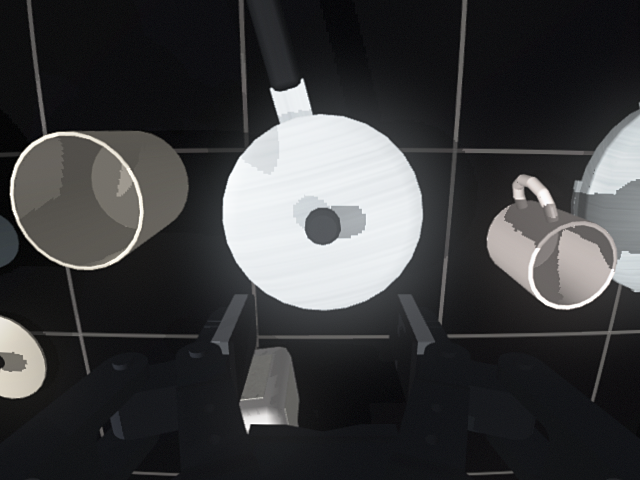

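The lid sits on the saucepan, concentric and at rim height: (323,212), knob (323,226). The jar's rim is centred near (77,200).

Call:
{"op": "carry_out", "data": {"translation": [[-0.18,-0.364,0],[-0.18,-0.364,0],[-0.18,-0.364,0],[-0.18,-0.364,0],[-0.18,-0.364,0],[-0.18,-0.364,0],[-0.18,-0.364,0],[-0.18,-0.364,0],[-0.18,-0.364,0],[-0.18,-0.364,0]], "turn": [[0,0,0],[0,0,0],[0,0,0],[0,0,0],[0,0,0],[0,0,0],[0,0,0],[0,0,0],[0,0,0],[0,0,0]], "hand": [0.2,0.2,0.2,0.2,0.2,0.2,0.2,0.2,0.2,0.2]}}

```text
time_s: 9.85
position: [469.4, 292.7, 245.0]
eef_rot: [0.001, 1.0, 0.002, -0.002]
force: [1.5, 0.0, -0.2]
grip_width: 0.598
grasp_force: 0.0
```

```bash
python3 - <<'E'
from h import *
c,im,P=look("wrist",["jar_lid"],"w4.png")
for q in P:
  for p,k in P[q]: print(q,p,k,atz(c,p,0))
g=im.min(2);p=P["jar_lid"][0][0]+[0,-25]
b=blob(g>130,p);print(b.min(0),b.max(0))
for z in(8,12):print(z,circ(c,b,z))
o=np.array(P["jar_lid"][0][0])+[0,6]
k=blob((g<90)&(np.hypot(*(np.indices(g.shape)[::-1]-o[:,None,None]))<28),o); print(k.min(0),k.max(0),circ(c,k,43))
go(471,292,15,0)
print(robot.get_obs()["joint_pos"])
E
```

```text
jar_lid [316.4 195. ] 0.64 [470.9193 298.9404   0.    ]
[258. 137.] [374. 251.]
8 (array([471.2648, 299.5242]), np.float64(55.08844487119789), np.float64(0.19354654014435724))
12 (array([472.0007, 299.4608]), np.float64(54.5095712790456), np.float64(0.19578640510000156))
[302. 187.] [329. 215.] (array([473.3491, 299.1024]), np.float64(12.098868928945812), np.float64(0.2316644535779906))
pos [471.0456 290.8777 245.7125] yaw -0.001 -> t [ 0.0005 -0.0015  0.2307] turn [ 0.0018  0.0023 -0.0006] t_s 9.95
[ 0.3973  0.1521  1.575  -0.0008  1.4173  1.9688]
```

Call:
{"op": "carry_out", "data": {"translation": [[0.001,-0.008,0.18],[0.001,-0.008,0.18],[0.001,-0.008,0.18],[0.001,-0.008,0.18],[0.001,-0.008,0.215],[0.001,-0.008,0.231],[0.001,-0.008,0.231],[0.001,-0.008,0.231],[0.001,-0.008,0.231],[0.001,-0.008,0.231]], "turn": [[0,0,0],[0,0,0],[0,0,0],[0,0,0],[0,0,0],[0,0,0],[0,0,0],[0,0,0],[0,0,0],[0,0,0]], "hand": [0.2,0.2,0.2,0.2,0.2,0.2,0.2,-1,-1,-1], "newtons": 40}}

```text
time_s: 10.95
position: [474.1, 298.9, 17.1]
eef_rot: [-0.0, 1.0, -0.001, 0.001]
force: [1.3, -1.3, 4.3]
grip_width: 0.279
grasp_force: 40.5
```

Call:
{"op": "carry_out", "data": {"translation": [[0,0,0],[0,0,0],[0,0,-0.01],[0,0,-0.05],[0,0,-0.1],[0,0,-0.15],[0,0,-0.2],[0,0,-0.235],[0,0,-0.235],[0,0,-0.235]], "turn": [[0,0,0],[0,0,0],[0,0,0],[0,0,0],[0,0,0],[0,0,0],[0,0,0],[0,0,0],[0,0,0],[0,0,0]], "hand": [-1,-1,-1,-1,-1,-1,-1,-1,-1,-1]}}

```text
time_s: 11.95
position: [471.8, 300.1, 251.7]
eef_rot: [-0.0, 1.0, 0.0, 0.0]
force: [-1.0, 0.0, -1.3]
grip_width: 0.275
grasp_force: 39.8
```

Call:
{"op": "carry_out", "data": {"translation": [[0.06,0.19,0],[0.06,0.19,0],[0.06,0.19,0],[0.06,0.19,0],[0.06,0.19,0],[0.06,0.19,0],[0.06,0.19,0],[0.06,0.19,0]], "turn": [[0,0,0],[0,0,0],[0,0,0],[0,0,0],[0,0,0],[0,0,0],[0,0,0],[0,0,0]], "hand": [-1,-1,-1,-1,-1,-1,-1,-1]}}

```text
time_s: 12.75
position: [531.2, 111.3, 250.2]
eef_rot: [-0.0, 1.0, 0.001, -0.001]
force: [0.1, 0.1, -1.8]
grip_width: 0.277
grasp_force: 40.1
```

```bash
python3 - <<'E'
from h import *
c,im,P=look("wrist",["jar","jar_lid"],"w5.png")
for q in P:
  for p,k in P[q]: print(q,p,k,atz(c,p,0))
print(proj(c,[672,109,110]),proj(c,[620,109,110]),proj(c,[724,109,110]))
go(672,109,250,0)
E
```

```text
jar [323.4  44.4] 0.79 [670.048  111.5528   0.    ]
jar_lid [325.4 297. ] 0.64 [422.9863 108.9919   0.    ]
[327.5467  10.3381] [327.2499  94.3969] [327.8174 -77.929 ]
pos [531.7972 111.1235 251.0923] yaw 0.002 -> t [0.1402 0.0024 0.001 ] turn [-0.0001  0.0004  0.002 ] t_s 12.9
```

View pics/w5.png

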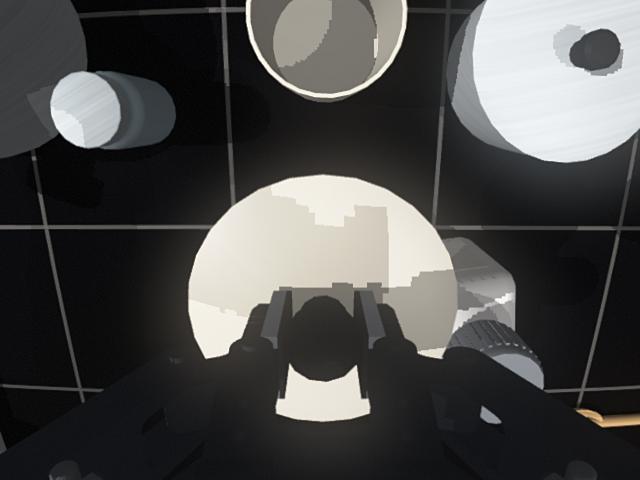

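The jar lid is held centred and level. The jar's near rim runs from (247,5) through (326,97) to (407,5), with the salt at (85,108) and the jug's cap at (500,355).

```bash
python3 - <<'E'
from h import *
c=cam("wrist");im=cv2.imread("pics/w5.png");g=im.max(2)
L=[]
for r in range(3,85,2):
    row=g[r]>150
    for rg,s in((range(235,326),-.5),(range(425,328,-1),.5)):
        x=next((x for x in rg if row[x]),None)
        if x: L.append([x+s,r])
L=np.array(L,float);print(L[[0,1,20,21,-2,-1]].tolist())
for z in(105,110,115):print(z,circr(c,L,z,52,[672,109]),circ(c,L,z))
go(672,109,250,0)
E
```

```text
[[245.5, 3.0], [406.5, 3.0], [246.5, 23.0], [405.5, 23.0], [280.5, 83.0], [370.5, 83.0]]
105 (array([670.5727, 109.728 ]), np.float64(0.38095585911720775), 82) (array([672.0592, 109.7592]), np.float64(52.86518109151904), np.float64(0.09556270425792235))
110 (array([670.9586, 109.7906]), np.float64(0.10281317443591576), 82) (array([670.8727, 109.7921]), np.float64(51.95030182538299), np.float64(0.09390890614463387))
115 (array([671.3699, 109.8029]), np.float64(0.3888146886625812), 82) (array([669.6862, 109.825 ]), np.float64(51.03542255923051), np.float64(0.09225510803154435))
pos [531.7972 111.1235 251.0923] yaw 0.002 -> t [0.1402 0.0024 0.001 ] turn [-0.0001  0.0004  0.002 ] t_s 12.9
```

Call:
{"op": "carry_out", "data": {"translation": [[0.14,0.001,0],[0.14,0.001,0],[0.14,0.001,0],[0.14,0.001,0.02],[0.14,0.001,0.06],[0.14,0.001,0.1],[0.14,0.001,0.115],[0.14,0.001,0.122],[0.14,0.001,0.129],[0.14,0.001,0.134]], "turn": [[0,0,0],[0,0,0],[0,0,0],[0,0,0],[0,0,0],[0,0,0],[0,0,0],[0,0,0],[0,0,0],[0,0,0]], "hand": [-1,-1,-1,-1,-1,-1,-1,-1,-1,-1]}}

```text
time_s: 13.9
position: [673.9, 109.1, 119.4]
eef_rot: [-0.0, 1.0, 0.0, 0.002]
force: [0.6, -0.0, 0.1]
grip_width: 0.279
grasp_force: 40.2
```

Call:
{"op": "carry_out", "data": {"translation": [[0,0,0.001],[0,0,0.001],[0,0,0.001]], "turn": [[0,0,0],[0,0,0],[0,0,0]], "hand": [-1,-1,-1]}}

```text
time_s: 14.2
position: [674.2, 109.1, 119.2]
eef_rot: [-0.0, 1.0, -0.0, 0.003]
force: [0.9, 0.6, 6.1]
grip_width: 0.276
grasp_force: 41.8
```

Call:
{"op": "carry_out", "data": {"translation": [[0,0,0],[0,0,0],[0,0,0],[0,0,-0.05],[0,0,-0.1],[0,0,-0.135],[0,0,-0.135],[0,0,-0.135]], "turn": [[0,0,0],[0,0,0],[0,0,0],[0,0,0],[0,0,0],[0,0,0],[0,0,0],[0,0,0]], "hand": [0.2,0.2,0.2,0.2,0.2,0.2,0.2,0.2]}}

```text
time_s: 15.0
position: [672.7, 108.8, 252.3]
eef_rot: [-0.0, 1.0, -0.0, 0.001]
force: [0.2, 1.8, -1.4]
grip_width: 0.602
grasp_force: 0.0
```

```bash
python3 - <<'E'
from h import *
c,im,P=look("wrist",["jar_lid"],"w6.png")
for p,k in P["jar_lid"]: print(p,k,atz(c,p,102))
q=P["jar_lid"][0][0]
g=im.min(2);b=blob(g>130,q+[0,-35]);print(b.min(0),b.max(0))
for z in(108,111,114):print(z,circ(c,b,z))
o=q+[0,10]
k=blob((g<90)&(np.hypot(*(np.indices(g.shape)[::-1]-o[:,None,None]))<32),o); print(k.min(0),k.max(0),circ(c,k,145))
go(445,-3,290,0)
E
```

```text
[322.  221.4] 0.57 [672.4379 109.9267 102.    ]
[246. 149.] [398. 296.]
108 (array([670.4679, 109.846 ]), np.float64(55.66856863720905), np.float64(0.18152974942375266))
111 (array([671.2334, 109.8399]), np.float64(55.08866636089792), np.float64(0.17899027029116255))
114 (array([672.0013, 109.8331]), np.float64(54.507458278877515), np.float64(0.17710184933945428))
[304. 215.] [341. 255.] (array([673.7716, 109.7407]), np.float64(12.594106744710487), np.float64(0.18642860115162563))
pos [671.0101 108.7253 248.8367] yaw -0.0 -> t [-0.2261  0.1118 -0.0402] turn [ 0.0002  0.0042 -0.0003] t_s 15.1
```

View pics/w6.png

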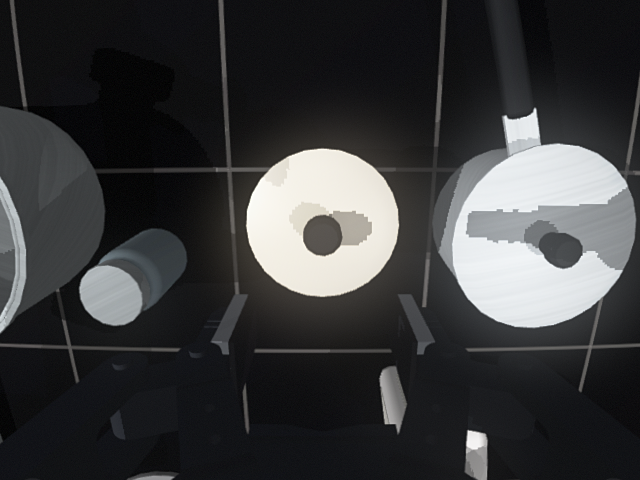

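Jar lid seated concentric at rim height (322,222), and the saucepan lid is still in place (545,235). Now the cap.

Call:
{"op": "carry_out", "data": {"translation": [[-0.226,0.112,-0.04],[-0.226,0.112,-0.04],[-0.226,0.112,-0.04],[-0.226,0.112,-0.04],[-0.226,0.112,-0.04],[-0.226,0.112,-0.04],[-0.226,0.112,-0.04],[-0.226,0.112,-0.04],[-0.226,0.112,-0.04]], "turn": [[0,0,0],[0,0,0],[0,0,0],[0,0,0],[0,0,0],[0,0,0],[0,0,0],[0,0,0],[0,0,0]], "hand": [1,1,1,1,1,1,1,1,1]}}

```text
time_s: 16.0
position: [447.0, -2.7, 290.4]
eef_rot: [-0.0, 1.0, 0.0, -0.001]
force: [-0.8, -0.2, 0.8]
grip_width: 1.002
grasp_force: 0.0
```

```bash
python3 - <<'E'
from h import *
c,im,P=look("wrist",["cap","mouth","jug"],"w7.png")
for q,z in(("cap",145),("mouth",172),("jug",0)):
  for p,k in P[q]: print(q,p,k,atz(c,p,z))
print(proj(c,[445,-3,185]))
go(445,-3,145,0)
E
```

```text
cap [319.9 227.8] 0.7 [442.538   0.066 145.   ]
cap [595.1  32.9] 0.19 [ 580.562  -187.8137  145.    ]
jug [319.9 190.7] 0.64 [445.6166   1.1799   0.    ]
jug [322.1 227.4] 0.33 [404.6185  -1.1821   0.    ]
jug [557.  339.4] 0.21 [ 260.7322 -294.2145   -0.    ]
[324.1981 240.0681]
pos [446.7525  -2.7529 290.8025] yaw 0.001 -> t [-0.0016  0.0003  0.1458] turn [-0.0003  0.0011  0.0007] t_s 16.2
```

View pics/w7.png

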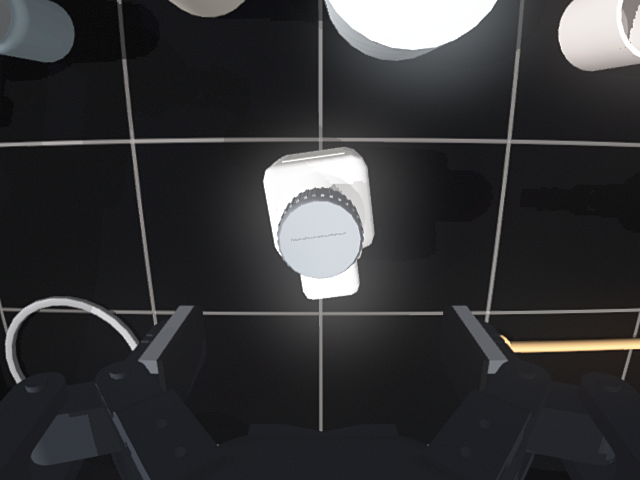

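The cap's top disc is at (320,238) on the white jug, and the jug's handle points towards the robot at (330,290), turned a few degrees.

```bash
python3 - <<'E'
from h import *
c=cam("wrist");im=cv2.imread("pics/w7.png");g=im[...,2].astype(int);print(im[238,300],im[180,290])
m=(abs(im.astype(int)-im[250,300]).max(2)<28)&(np.hypot(*(np.indices(g.shape)[::-1]-np.array([320,238])[:,None,None]))<55)
b=blob(m,[320,238]);print(b.min(0),b.max(0))
for z in(180,185):print(z,circ(c,b,z))
X,r,_=circ(c,b,185);go(X[0],X[1],145,0)
E
```

```text
[199 193 189] [254 254 254]
[272. 186.] [372. 278.]
180 (array([447.241 ,  -2.7106]), np.float64(30.345149573843095), np.float64(1.2472579909690893))
185 (array([448.6469,  -2.7032]), np.float64(29.746824244458278), np.float64(1.2226653935171043))
pos [446.7525  -2.7529 290.8025] yaw 0.001 -> t [ 0.0021 -0.      0.1458] turn [-0.0003  0.0011  0.0007] t_s 16.2
```

Call:
{"op": "carry_out", "data": {"translation": [[-0.001,-0.002,0.05],[-0.001,-0.002,0.1],[-0.001,-0.002,0.125],[-0.001,-0.002,0.145],[-0.001,-0.002,0.145],[-0.001,-0.002,0.145],[-0.001,-0.002,0.145],[-0.001,-0.002,0.145],[-0.001,-0.002,0.145],[-0.001,-0.002,0.145]], "turn": [[0,0,0],[0,0,0],[0,0,0],[0,0,0],[0,0,0],[0,0,0],[0,0,0],[0,0,0],[0,0,0],[0,0,0]], "hand": [1,1,1,1,1,-1,-1,-1,-1,-1], "newtons": 80}}

```text
time_s: 17.2
position: [446.8, -1.1, 147.9]
eef_rot: [0.0, 1.0, -0.0, 0.002]
force: [1.0, 1.1, 5.5]
grip_width: 0.646
grasp_force: 83.4
```

Call:
{"op": "carry_out", "data": {"translation": [[0,0,0.001],[0,0,0.002],[0,0,0.003],[0,0,0.004],[0,0,0.005],[0,0,0.005],[0,0,0.005]], "turn": [[0,0,0],[0,0,0],[0,0,0],[0,0,0],[0,0,0],[0,0,0],[0,0,0]], "hand": [-1,-1,-1,-1,-1,-1,-1]}}

```text
time_s: 17.9
position: [446.8, -1.1, 143.6]
eef_rot: [0.0, 1.0, -0.0, 0.002]
force: [-2.1, 1.4, 11.3]
grip_width: 0.65
grasp_force: 83.9
```

Call:
{"op": "carry_out", "data": {"translation": [[0,0,0.001],[0,0,0.0015],[0,0,0.0015],[0,0,0.0015],[0,0,0.0015],[0,0,0.0015],[0,0,0.0015],[0,0,0.0015],[0,0,0.0015],[0,0,0.0015]], "turn": [[0,0,0],[0,0,0],[0,0,-0.1],[0,0,-0.2],[0,0,-0.3],[0,0,-0.42],[0,0,-0.54],[0,0,-0.66],[0,0,-0.78],[0,0,-0.9]], "hand": [-1,-1,-1,-1,-1,-1,-1,-1,-1,-1]}}

```text
time_s: 18.9
position: [447.3, -0.9, 142.6]
eef_rot: [0.001, 0.9, 0.437, 0.002]
force: [-1.3, 3.4, 13.5]
grip_width: 0.65
grasp_force: 84.1
```

Call:
{"op": "carry_out", "data": {"translation": [[0,0,0],[0,0,0],[0,0,0],[0,0,0],[0,0,0],[0,0,0],[0,0,0]], "turn": [[0,0,-0.1],[0,0,-0.2],[0,0,-0.3],[0,0,-0.4],[0,0,-0.5],[0,0,-0.5],[0,0,-0.5]], "hand": [-1,-1,-1,-1,-1,-1,-1]}}

```text
time_s: 19.6
position: [446.3, -0.4, 142.4]
eef_rot: [0.0, 0.765, 0.644, 0.001]
force: [-4.5, 4.2, 15.6]
grip_width: 0.647
grasp_force: 84.4
```

```bash
python3 - <<'E'
from h import *
c,im,P=look("wrist",["cap"],"w8.png")
o=robot.get_obs();print({k:np.array(o[k]) for k in("position","force","torque","grip_width","grasp_force","joint_pos")})
go(446,-1,143,1.4)
E
```

```text
{'position': array([446.3152,  -0.4334, 142.4096]), 'force': array([-4.3606,  4.2861, 14.6356]), 'torque': array([0.6637, 0.8545, 0.0862]), 'grip_width': array(0.6439), 'grasp_force': array(84.4124), 'joint_pos': array([-0.1965,  0.0269,  1.939 ,  0.0017,  1.1736, -0.0265])}
pos [446.3152  -0.4334 142.4096] yaw 1.4 -> t [-0.0006 -0.0002 -0.0006] turn [ 0.0022 -0.0015  0.0002] t_s 19.7
```

View pics/w8.png

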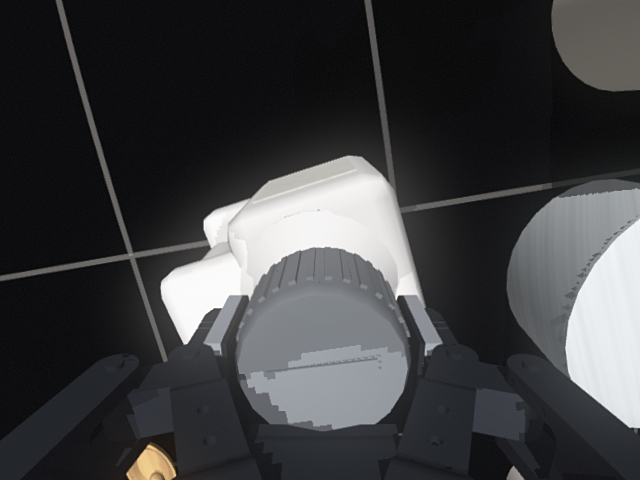

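The cap turned with the fingers: its mark line is still level in the wrist frame at (320,360), while the jug's handle now lies to the left at (200,290). Now I lift gently and watch the force for any drag on the jug.

Call:
{"op": "carry_out", "data": {"translation": [[0,0,-0.003],[0,0,-0.006],[0,0,-0.009],[0,0,-0.012],[0,0,-0.015],[0,0,-0.015]], "turn": [[0,0,0],[0,0,0],[0,0,0],[0,0,0],[0,0,0],[0,0,0]], "hand": [-1,-1,-1,-1,-1,-1]}}

```text
time_s: 20.3
position: [444.6, -0.9, 154.5]
eef_rot: [-0.001, 0.765, 0.644, -0.0]
force: [-0.9, 2.6, 1.2]
grip_width: 0.646
grasp_force: 84.5
```

Call:
{"op": "carry_out", "data": {"translation": [[0,0,-0.01],[0,0,-0.02],[0,0,-0.03],[0,0,-0.04],[0,0,-0.055],[0,0,-0.07],[0,0,-0.07],[0,0,-0.07],[0,0,-0.07]], "turn": [[0,0,0],[0,0,0],[0,0,0],[0,0,0],[0,0,0],[0,0,0],[0,0,0],[0,0,0],[0,0,0]], "hand": [-1,-1,-1,-1,-1,-1,-1,-1,-1]}}

```text
time_s: 21.2
position: [444.6, -1.1, 224.1]
eef_rot: [-0.0, 0.765, 0.644, -0.0]
force: [0.1, -0.2, -1.5]
grip_width: 0.645
grasp_force: 84.6
```

```bash
python3 - <<'E'
from h import *
o=robot.get_obs();print(np.array(o["position"]),np.array(o["force"]),o["grip_width"],o["grasp_force"])
r={}
for n in("top","side"):
    c,im,P=look(n,["jug","mouth","cap","saucepan","jar","saucepan_lid","jar_lid"],n+"9.png")
    for q in P:
        for p,k in P[q][:1]: print(n,q,p,k); r.setdefault(q,[]).append((c,p))
for q in r:
    if len(r[q])==2: print(q,*tri(r[q]))
s=cv2.imread("pics/side9.png")[170:320,190:390]
cv2.imwrite("pics/crop9.png",cv2.resize(s,None,fx=4,fy=4))
E
```

```text
[444.6477  -1.0891 224.1091] [ 0.0753 -0.1673 -1.4696] 0.6445460480360722 84.63906917721033
top jug [294.6 244.2] 0.53
top mouth [291.5 239.1] 0.79
top saucepan [158.2 172. ] 0.37
top jar [261.9 168.7] 0.8
top saucepan_lid [480.9 300.2] 0.89
top jar_lid [257.1 159.7] 0.85
side jug [322.8 282.3] 0.6
side mouth [317.3 231.1] 0.76
side cap [230.5 339.5] 0.62
side jar [235.6 294.9] 0.84
side saucepan_lid [261.1 242.1] 0.89
side jar_lid [230. 266.] 0.79
jug [437.7766   3.9033   6.6923] [1.9, 1.9]
mouth [442.8954   3.4268 183.3386] [0.8, 0.7]
jar [671.775  104.8224  -3.2443] [0.0, 0.0]
saucepan_lid [ 508.1554 -407.5289  -17.3149] [90.8, 70.6]
jar_lid [673.892  106.3155 100.2583] [0.5, 0.5]
```

View pics/crop9.png

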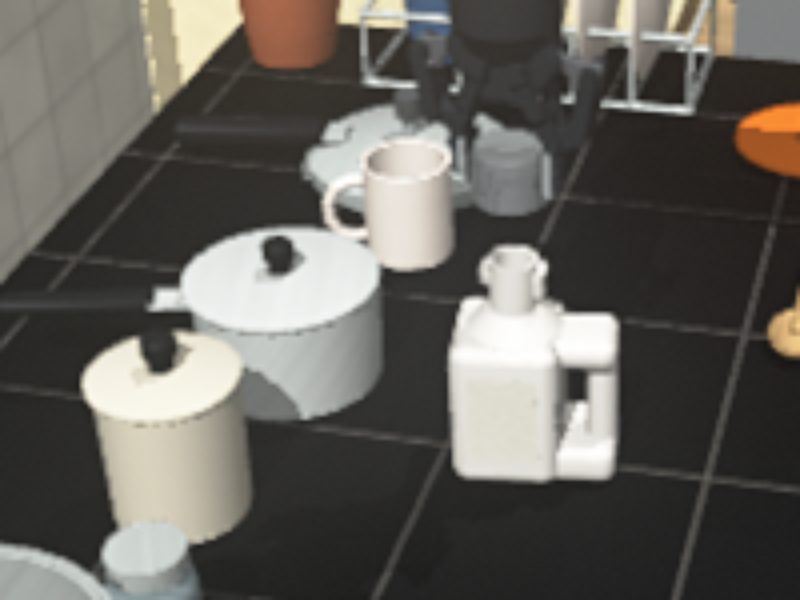

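The crop shows both lids seated (saucepan knob (277,255), jar knob (158,350)). The jug is standing with its open mouth at (513,255), and the cap is held level above it at (512,170).

```bash
python3 -c "
from rig import robot
print(robot.finish_job())"
```

```text
the job is handed in; nothing more can be done
None
```

The job is handed in: both lids are seated on their own containers, and the jug's cap is unlocked, lifted off and held level about 5 cm above the open mouth; the hand-in returned no verdict.

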